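Push the desktop monitor unit into the corner of the studio desk

TASK

Push the flat grey desktop unit with the big knob on its lid along the desk until its rear lies flush against the long low wooden rail and its side flush against the wooden end block, so that it stands square in the corner they make. Only push it on its upright sides with the fingertips or the outside of the fingers: do not pinch, lift or tip it, do not touch its knob, slide it steadily without a shove that sends it shooting off, and leave everything else on the desk where it stands. Finish with the hand clear.

Things in the scene. Friction and masses are not known exactly. Their poses are not given: they have to be found in the camera images.
- unit: Flat grey metal desktop unit, loose, 0.33 to 0.67 kg, on four rubber feet. 96 mm deep (own x), 140 mm wide (own y), flat upright sides from 6 to 48 mm above the desk. Origin: centre of its underside at desk height. Own +x points to its rear, towards the rail (up to 20 degrees askew at the start), +y to its left. On its lid: a big knob and a small meter. Slides under a push of 2 to 10 N and stays where left.
- unit_knob: The big aluminium knob on the unit's lid, 40 mm across, 15 mm high (its top 63 mm above the desk), standing 30 mm to the left (own +y) of the unit's middle. Origin: centre of its foot. Must not be touched.
- rail: Long low wooden rail fixed to the desk beyond the unit, 24 mm thick (own x), 470 mm long (own y), 30 mm high. Origin: centre of its underside. Own +x points away from the robot; the face to push against is 12 mm from the origin on the -x side.
- end_block: Wooden end block fixed to the desk at one end of the rail (left or right end, it differs from start to start), 110 mm along own x, 40 mm wide (own y), 45 mm high, same yaw as the rail, its far end touching the rail's face. Origin: centre of its underside. Its faces are 20 mm from the origin in own +y and -y; the one that faces the rail's middle is the stop.
- grommet: Flat round black cable grommet fixed in the desk at the other end of the rail, 90 mm across, 6 mm high. Only scenery. Origin: centre of its underside.
- mug: White mug, 76 mm across, 85 mm high, handle at own +y. Bystander. Origin: centre of its underside.
- tape: Roll of paper tape lying flat, 90 mm across, 24 mm high. Bystander. Origin: centre of its underside.
- jar: Small amber glass jar, 52 mm across, 55 mm high. Bystander. Origin: centre of its underside.
- spare_knob: Spare black knob, 36 mm across, 26 mm high. Bystander. Origin: centre of its underside.
- di_box: Small dark steel box, 100 mm (own x) by 60 mm, 40 mm high. Bystander. Origin: centre of its underside.
- screwdriver: Screwdriver lying on the desk behind the rail, about 200 mm long along own x. Bystander. Origin: on its underside, near its middle.
- notebook: Grey notebook, 150 mm (own x) by 105 mm, 12 mm thick. Bystander. Origin: centre of its underside.
Things that resemble listed ones, but are neither listed nor needed, are in the scene too. Leave any green or turquoise look-alike of the unit alone.

How it is judged:
By the outcome, as a careful person would: the job done as asked, in the order asked, and still so for the second after the job is handed in, with the robot touching nothing.
It also fails if it takes over 51 s, if anything falls off the work surface, if the arm or the gripper's body presses on something with over 40 N, if the wrist force passes 120 N, or if a joint passes its speed limit or range.

ROBOT

A 6-joint arm with a two-finger parallel gripper is mounted at the origin on the work surface. World frame = base frame: x ahead of the robot, y to its left, z up, the work surface at z = 0. Lengths are in mm, angles in rad, forces in N, time in s.
With the tool pointing down it reaches from about 300 to 775 mm from the base axis. Payload 14.6 kg.
Tool frame: the origin (TCP) lies midway between the tips of the shut fingers; the grasp point (between the pads) lies 19 mm behind it (manip.grip_point_offset is the distance from the TCP to the grasp point, in mm); x points along the fingers, z is the direction in which the jaws open and shut, and the axes are right-handed (so a half turn about x gives the same grasp; the last joint's range is limited). The gripper opens to 94 mm and grips with 3 to 60 N. Pads are 16 mm wide; open, the fingers measure 119 mm over their backs; the gripper's body (75 mm by 177 mm) begins 78 mm behind the grasp point.
Start: joints at [-0.067, 0.3, 1.521, -0, 1.321, -0.067], TCP at [549.99, -0.002, 205.446] pointing down, gripper open.
Joint ranges: [-3.03, 3.03], [-0.79, 2.21], [0.23, 2.52], [-1.04, 4.18], [0, 3.07], [-2.55, 2.55]. Speed limits (rad/s): [2.22, 2.22, 2.57, 3.14, 3.14, 3.14].

INTERFACE

Orientations are given as [roll, pitch, yaw] about the fixed x, y, z axes, in that order (R = Rz(yaw) Ry(pitch) Rx(roll)).
In Python, from cell import manip, camera, calibration, order gives the robot as it stands.
- The arm moves only by the tool jog_arm, never from a script. Its arguments are lists of equal length, an entry for each row: "turn": the turn, a rotation vector about the tool's x, y, z in degrees, a list of three; "dp": the shift along the tool's x, y, z in cm, a list of three; "gripper": the closure, from 0 (fully open) to 1 (shut). In form: {"turn": [[ax, ay, az], ...], "dp": [[tx, ty, tz], ...], "gripper": [gripper, ...]}. A call has 1 to 8 rows; each row shifts and turns the pose as measured when the row begins, along the tool's axes as they then stand; what a row does not reach is not made up. A row lasts 1/8 s, in which the tool goes at most 62.5 mm and 10.7 degrees, less where a joint would pass 70% of its speed; a pose out of reach is approached as far as the arm can. A call is refused whole if a number of a shift passes 6.25 or a number of a turn 10.7, either way. A call with a gripper value outside its range is refused whole. The fingers move at their own pace and stop on an object; "grip_force" is the grip in N (left out, the last holds). Time passes only in rows, so rows that do not move let the fingers close. It gives the time, the measured TCP pose, the force and the opening at its end, in the units of the state.
- manip.read_state(): the state, without advancing time (a new reading comes with each control period).
- camera(name): name is "scene" or "side" or "wrist"; returns (picture, depth): 384x512x3 uint8, red, green, blue; 384x512 float32, mm along the optical axis (not along the pixel's ray), 0 where there is no reading.
- calibration(name): a dict with "K" (3x3 intrinsics, pixels), "distortion" ([k1, k2, p1, p2, k3] as OpenCV has them; the pictures are not rectified), "world_from_camera" (4x4, takes a point from camera to world coordinates). Camera axes: x right, y down, z forward; pixel columns grow to the right and rows downward; lengths in mm; the calibration is good to about 2 mm. A picture is of the moment at which its call begins: read the wrist's pose just before it. calibration takes no time and is no camera call; for the wrist camera it gives the pose at the moment of the call.
- order.sign_off(): hands the job in, once; it reports no verdict.
The state is a dict: "clock": time; "joints": joint angles; "qd": joint speeds; "effort": joint torques, N m; "eef_pos": TCP position; "eef_rot": TCP orientation; "wrist_force": force on the tool from outside, world axes, zero at the start; "moment": the same for the moment, N m; "finger_gap": finger opening in mm.
Only numpy, scipy, OpenCV 4.12 (cv2) and the standard library are available. Lean on these libraries where they do the work, as an engineer would, in place of code of your own. Each camera call takes 0.05 s, during which the arm holds its last target.

## Working session

There is one attempt and no reset: what is moved stays moved. The work goes in short steps, Python scripts to look and compute and a tool call to move; the robot and the scene stay as the last step left them, time stands still between calls to the robot, and variables do not carry over. Pictures are saved under pics/ and viewed, and the job is handed in when it is done.

Besides the shell and the picture viewer there is one more tool, called after "Request:" by a JSON object that holds its "name" and its "arguments". jog_arm: Moves the arm, as the interface text tells. Its arguments: {"type":"object","properties":{"turn":{"type":"array","items":{"type":"array","items":{"type":"number"}}},"dp":{"type":"array","items":{"type":"array","items":{"type":"number"}}},"gripper":{"type":"array","items":{"type":"number"}},"grip_force":{"type":"number"}},"required":["turn","dp","gripper"]}

```bash
mkdir -p pics; ls; python3 - <<'E'
from cell import manip,camera,calibration
import cv2,numpy as np,pickle
d={}
for n in ("scene","side","wrist"):
    c=calibration(n); p,z=camera(n); d[n]=(p,z,c)
    cv2.imwrite(f"pics/{n}0.png",p[:,:,::-1]); print(n,np.round(c["K"],1).tolist(),np.round(c["distortion"],3).tolist(),np.round(c["world_from_camera"],3).tolist())
pickle.dump(d,open("d0.pkl","wb"))
print(manip.read_state())
E
```

```text
pics
scene [[426.6, 0.0, 257.3], [0.0, 426.6, 187.9], [0.0, 0.0, 1.0]] [-0.089, 0.0, 0.0, 0.0, 0.0] [[-0.153, 0.815, -0.559, 1160.809], [0.988, 0.116, -0.1, 150.391], [-0.017, -0.568, -0.823, 1007.165], [0.0, 0.0, 0.0, 1.0]]
side [[489.5, 0.0, 252.5], [0.0, 489.5, 198.3], [0.0, 0.0, 1.0]] [-0.047, 0.0, 0.0, 0.0, 0.0] [[0.856, -0.253, 0.452, -21.704], [-0.517, -0.454, 0.725, -886.709], [0.022, -0.854, -0.519, 700.953], [0.0, 0.0, 0.0, 1.0]]
wrist [[273.5, 0.0, 255.9], [0.0, 273.5, 196.6], [0.0, 0.0, 1.0]] [-0.033, 0.0, 0.0, 0.0, 0.0] [[1.0, 0.001, -0.001, 549.256], [0.001, -0.97, -0.243, 71.073], [-0.001, 0.243, -0.97, 384.53], [0.0, 0.0, 0.0, 1.0]]
{'clock': 0.15, 'joints': array([-6.66028785e-02,  3.00323821e-01,  1.52138827e+00,  1.43144809e-05,
        1.32071180e+00, -6.65946646e-02]), 'qd': array([-0.0009497 , -0.00074196, -0.00091159, -0.00076466, -0.00197983,
        0.00104645]), 'effort': array([-2.50185103e-04, -5.31960297e+01, -3.52822959e+01,  7.07691838e-02,
        2.35654798e-02, -3.66386917e-05]), 'eef_pos': array([5.49817353e+02, 1.14281034e-02, 2.05048691e+02]), 'eef_rot': array([3.05831814, 1.56996497, 3.05830638]), 'wrist_force': array([ 0.71790016, -0.17876677, -0.1652497 ]), 'moment': array([ 0.02616916, -0.00947433, -0.03488612]), 'finger_gap': 94.18492661112094}
```

View pics/scene0.png

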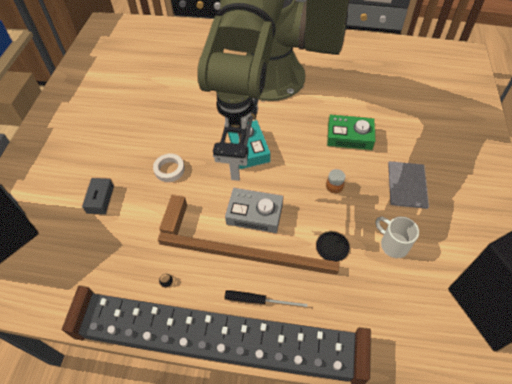

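View pics/side0.png

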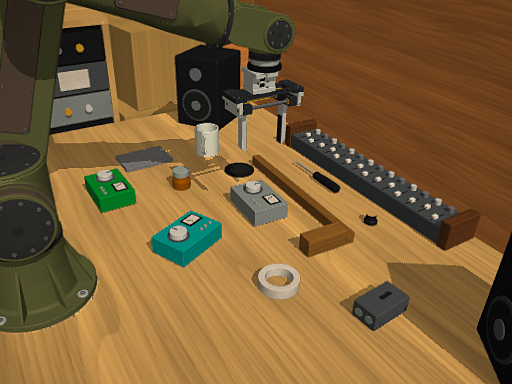

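View pics/wrist0.png

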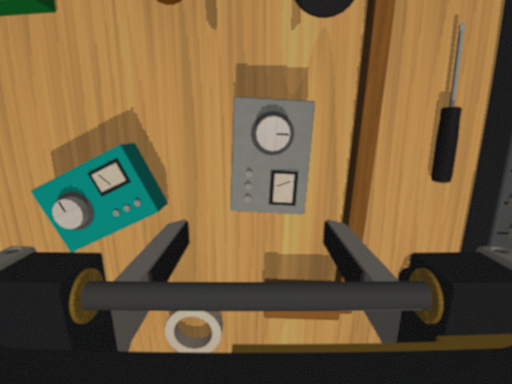

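The grey unit could be confused with three things: the grey unit (scene 254,210; wrist 272,155), the teal look-alike (scene 250,148; wrist 100,197), and the green one (scene 351,132). The grey one with the knob next to the rail matches the description. I'll check it in a close crop and measure.

```bash
cat > h.py <<'E'
import cv2,numpy as np,pickle
def ray(c,px):
    px=np.array(px,float).reshape(-1,1,2)
    u=cv2.undistortPoints(px,np.array(c["K"]),np.array(c["distortion"])).reshape(-1,2)
    T=np.array(c["world_from_camera"]); d=np.c_[u,np.ones(len(u))]@T[:3,:3].T
    return T[:3,3],d
def onz(c,px,z):
    o,d=ray(c,px); return o+d*((z-o[2])/d[:,2])[:,None]
def proj(c,P):
    T=np.linalg.inv(np.array(c["world_from_camera"])); P=np.array(P,float).reshape(-1,3)
    p,_=cv2.projectPoints(P,cv2.Rodrigues(T[:3,:3])[0],T[:3,3],np.array(c["K"]),np.array(c["distortion"])); return p.reshape(-1,2)
E
python3 - <<'E'
from h import *
d=pickle.load(open("d0.pkl","rb"))
p,z,c=d["wrist"]
hsv=cv2.cvtColor(p,cv2.COLOR_RGB2HSV); 
m=((hsv[:,:,1]<40)&(hsv[:,:,2]>80)).astype(np.uint8)*255
m[230:]=0
m=cv2.morphologyEx(m,cv2.MORPH_CLOSE,np.ones((15,15)))
cs,_=cv2.findContours(m,cv2.RETR_EXTERNAL,cv2.CHAIN_APPROX_NONE)
for k in cs:
    if cv2.contourArea(k)>3000:
        q=k.reshape(-1,2); print(cv2.boundingRect(k))
        W=onz(c,q,48)[:,:2].astype(np.float32); r=cv2.minAreaRect(W); print(r,cv2.boxPoints(r))
P,Z,C=d["scene"]
cv2.imwrite("pics/w_crop.png",cv2.resize(p[80:340,180:420,::-1],None,fx=2.2,fy=2.2,interpolation=cv2.INTER_CUBIC))
cv2.imwrite("pics/s_crop.png",cv2.resize(P[150:290,140:360,::-1],None,fx=3.6,fy=3.6,interpolation=cv2.INTER_CUBIC))
E
```

```text
(231, 97, 83, 116)
((566.5720825195312, 35.97713851928711), (137.11807250976562, 93.24372863769531), 87.05318450927734) [[516.4873   -30.094456]
 [609.6078   -34.88802 ]
 [616.65686  102.04874 ]
 [523.5364   106.8423  ]]
```

View pics/w_crop.png

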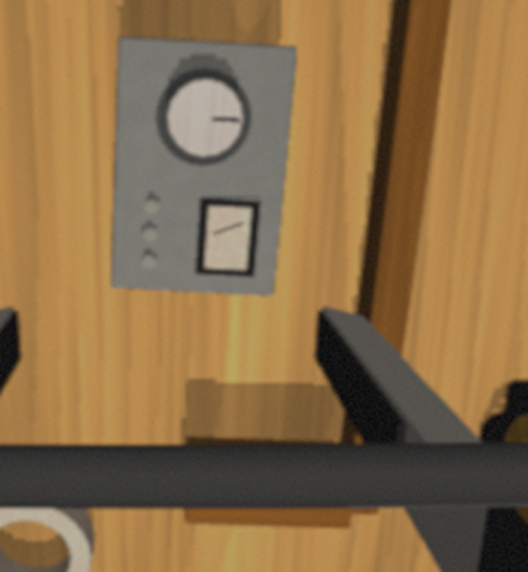

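View pics/s_crop.png

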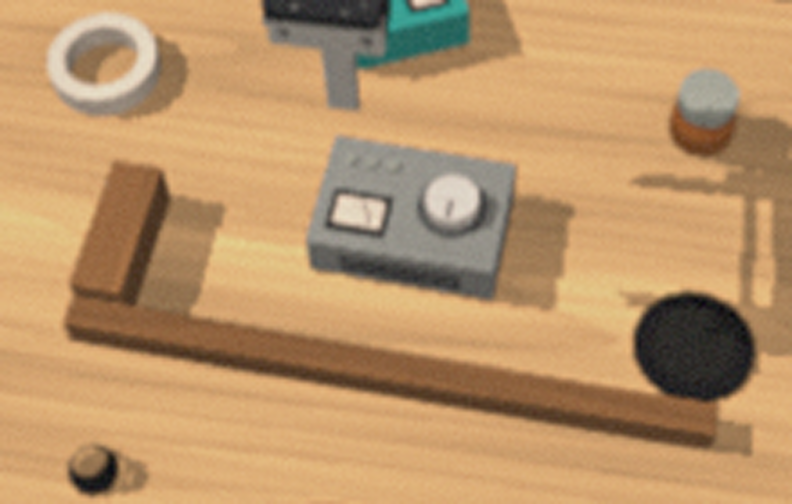

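The close crop confirms the choice: a grey lid, with the knob on its +y side (wrist crop 204,118) and the meter at -y. The end block is at the rail's -y end. Next I'll measure the rail and block.

```bash
python3 - <<'E'
from h import *
d=pickle.load(open("d0.pkl","rb"))
vv,uu=np.mgrid[0:384,0:512]; px=np.c_[uu.ravel(),vv.ravel()]
for n in ("scene","side","wrist"):
    p,z,c=d[n]
    o,r=ray(c,px); W=(o+r*z.reshape(-1,1)).reshape(384,512,3)   # r has z_cam=1
    H=W[:,:,2]
    t=(H<5)&(H>-5); print(n,"desk z",np.median(H[t]))
    for nm,h,zone in (("rail",30,(560,760,-300,400)),("block",45,(480,720,-200,20)),("unit",48,(480,640,-60,130))):
        X,Y=W[:,:,0],W[:,:,1]
        m=(abs(H-h)<4)&(X>zone[0])&(X<zone[1])&(Y>zone[2])&(Y<zone[3])
        hsv=cv2.cvtColor(p,cv2.COLOR_RGB2HSV)
        m&=(hsv[:,:,1]<60) if nm=="unit" else (hsv[:,:,1]>90)
        k,l,s,ce=cv2.connectedComponentsWithStats(m.astype(np.uint8))
        for j in range(1,k):
            if s[j,4]<150: continue
            q=px.reshape(384,512,2)[l==j]
            w=onz(c,q,h)[:,:2].astype(np.float32)
            R=cv2.minAreaRect(w); print(nm,s[j],np.round(R[0],1),np.round(R[1],1),round(R[2],2)); print(np.round(cv2.boxPoints(R),1).tolist())
            print("  medz",np.median(H[l==j]))
E
```

```text
scene desk z 1.6346646347710703
rail [ 157  229  182   42 1539] [687.3  31.9] [469.6  41.2] 87.14
[[655.0, -201.5], [696.0999755859375, -203.60000610351562], [719.5999755859375, 265.3999938964844], [678.4000244140625, 267.5]]
  medz 31.46080398499612
block [159 194  26  39 477] [ 617.7 -178.9] [ 41.4 113.2] 88.25
[[560.5, -197.8000030517578], [673.7000122070312, -201.3000030517578], [675.0, -159.89999389648438], [561.7999877929688, -156.5]]
  medz 46.66482727411449
unit [ 225  188   58   39 1061] [569.8  34.7] [139.6  97.8] 87.09
[[517.5, -32.599998474121094], [615.0999755859375, -37.5], [622.2000122070312, 101.9000015258789], [524.5, 106.9000015258789]]
  medz 49.963504133021274
side desk z 0.4118814938445894
rail [253 155 102  95 924] [636.4  31. ] [476.9 137. ] 87.61
[[558.0, -204.39999389648438], [694.7999877929688, -210.10000610351562], [714.7999877929688, 266.3999938964844], [577.9000244140625, 272.1000061035156]]
  medz 30.07770584729849
block [300 222  47  22 488] [ 615.7 -181.4] [ 43.2 112.3] 87.55
[[558.7000122070312, -200.60000610351562], [670.9000244140625, -205.399993896
[... 394 characters left out ...]
  242 4552] [691.6  68.2] [299.1  26.1] 87.88
[[673.0999755859375, -80.69999694824219], [699.0999755859375, -81.69999694824219], [710.2000122070312, 217.1999969482422], [684.0999755859375, 218.10000610351562]]
  medz 30.183831593260976
block [264 311  77   9 611] [ 615.5 -190.4] [ 13.6 109.9] 89.56
[[560.5, -196.8000030517578], [670.4000244140625, -197.60000610351562], [670.5, -184.0], [560.5999755859375, -183.1999969482422]]
  medz 45.20152020851924
unit [ 231   97   83  117 7661] [566.6  35.8] [138.1  93.9] 86.99
[[516.0, -30.700000762939453], [609.7999877929688, -35.599998474121094], [617.0999755859375, 102.30000305175781], [523.2999877929688, 107.19999694824219]]
  medz 48.47678083419663
```

```bash
python3 - <<'E'
from h import *
from scipy.spatial.transform import Rotation as Ro
d=pickle.load(open("d0.pkl","rb"))
C=d["scene"][2]
for n,q,z in (("jar",(336,175),55),("mug",(400,228),85),("grommet",(333,246),6),("tape",(170,167),24),("teal a",(258,125),48),("teal r",(270,157),48),("teal b",(228,160),0),("di",(98,192),40),("green",(351,129),48)):
    print(n,np.round(onz(C,q,z)[0],0))
w=d["wrist"][2]
print("teal wrist lid",np.round(onz(w,[(33,190),(128,144),(166,205),(72,250)],48)[:,:2]))
print("tape",np.round(onz(w,(193,328),24)))
R=Ro.from_euler("xyz",[3.05831814, 1.56996497, 3.05830638]).as_matrix(); print(np.round(R,3))
E
```

```text
jar [440. 244.  55.]
mug [604. 406.  85.]
grommet [635. 252.   6.]
tape [ 456. -233.   24.]
teal a [279.   0.  48.]
teal r [397.  53.  48.]
teal b [388. -75.   0.]
di [ 581. -406.   40.]
green [255. 281.  48.]
teal wrist lid [[261.  -5.]
 [393.  53.]
 [434. -24.]
 [299. -88.]]
tape [[ 451. -231.   24.]]
[[-0.001  0.     1.   ]
 [ 0.     1.    -0.   ]
 [-1.     0.    -0.001]]
```

Request:
{"name": "jog_arm", "arguments": {"turn": [[2.5,0,0],[0,0,0],[0,0,0],[0,0,0],[0,0,0],[0,0,0]], "dp": [[0,0,0],[0,4.7,0.5],[0,4.7,0.6],[0,4.6,0.6],[0,0,0],[0,0,0]], "gripper": [0.47,0.47,0.47,0.47,0.47,0.47]}}

```text
clock: 0.9
eef_pos: [573.1, 142.2, 203.4]
eef_rot: [-2.957, 1.567, -3.004]
wrist_force: [-0.7, 0.5, 0.5]
finger_gap: 49.9
```

```bash
cat > st.py <<'E'
from cell import manip
import numpy as np
from scipy.spatial.transform import Rotation as Ro
s=manip.read_state()
R=Ro.from_euler("xyz",s["eef_rot"]).as_matrix()
print("t",s["clock"],"pos",np.round(s["eef_pos"],1),"F",np.round(s["wrist_force"],1),"gap",round(s["finger_gap"],1),"q6",np.round(s["joints"][5],2))
print("z axis",np.round(R[:,2],3),"y axis",np.round(R[:,1],3))
E
python3 st.py
```

```text
t 0.9 pos [573.1 142.2 203.4] F [-0.7  0.5  0.5] gap 49.9 q6 0.23
z axis [ 0.999 -0.047 -0.004] y axis [ 0.047  0.999 -0.001]
```

Request:
{"name": "jog_arm", "arguments": {"turn": [[0,0,0],[0,0,0],[0,0,0],[0,0,0],[0,0,0],[0,0,0]], "dp": [[4.7,0,0],[4.7,0,0],[4.7,0,0],[4.2,0,0],[0,0,0],[0,0,0]], "gripper": [0.47,0.47,0.47,0.47,0.47,0.47]}}

```text
clock: 1.65
eef_pos: [574.0, 135.9, 18.7]
eef_rot: [-0.362, 1.57, -0.416]
wrist_force: [0.3, 1.0, 0.3]
finger_gap: 49.5
```

```bash
python3 st.py; python3 - <<'E'
from cell import camera,calibration
import cv2
for n in("scene","wrist","side"):
    p,z=camera(n)
    if n=="side": p=cv2.resize(p[100:280,180:400],None,fx=3,fy=3,interpolation=cv2.INTER_CUBIC)
    cv2.imwrite(f"pics/{n}1.png",p[:,:,::-1])
E
```

```text
t 1.65 pos [574.  135.9  18.7] F [0.3 1.  0.3] gap 49.5 q6 0.22
z axis [ 0.999 -0.054  0.001] y axis [ 0.054  0.999 -0.   ]
```

View pics/side1.png

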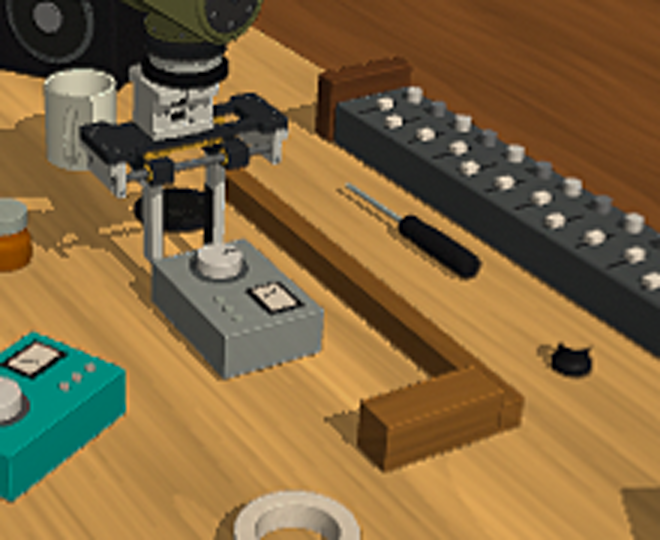

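View pics/wrist1.png

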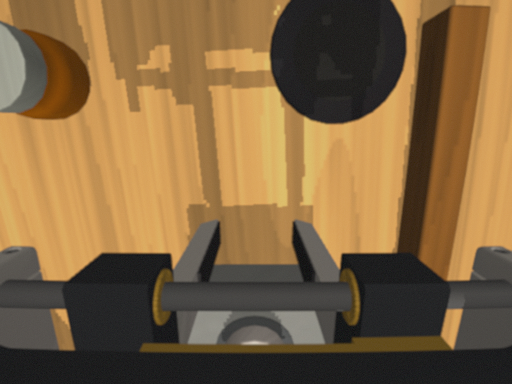

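Request:
{"name": "jog_arm", "arguments": {"turn": [[-0.7,0,0],[0,0,0],[0,0,0],[0,0,0],[0,0,0],[0,0,0],[0,0,0],[0,0,0]], "dp": [[0,-0.5,0],[0,-0.5,0],[0,-0.4,0],[0,-0.4,0],[0,-0.4,0],[0,-0.4,0],[0,-0.4,0],[0,-0.4,0]], "gripper": [0.47,0.47,0.47,0.47,0.47,0.47,0.47,0.47]}}

```text
clock: 2.8
eef_pos: [573.4, 100.9, 21.0]
eef_rot: [0.336, 1.566, 0.296]
wrist_force: [0.2, 3.2, 0.6]
finger_gap: 49.5
```

```bash
python3 st.py
```

```text
t 2.8 pos [573.4 100.9  21. ] F [0.2 3.2 0.6] gap 49.5 q6 0.15
z axis [ 0.999 -0.04   0.004] y axis [0.04  0.999 0.002]
```

Request:
{"name": "jog_arm", "arguments": {"turn": [[0,0,0],[0,0,0],[0,0,0],[0,0,0],[0,0,0],[0,0,0],[0,0,0],[0,0,0]], "dp": [[0.02,-0.5,0],[0.02,-0.5,0],[0.02,-0.5,0],[0.02,-0.5,0],[0.02,-0.5,0],[0.02,-0.5,0],[0.02,-0.5,0],[0.02,-0.5,0]], "gripper": [0.47,0.47,0.47,0.47,0.47,0.47,0.47,0.47]}}

```text
clock: 3.8
eef_pos: [572.9, 59.2, 20.8]
eef_rot: [0.399, 1.562, 0.359]
wrist_force: [0.0, 6.0, 4.4]
finger_gap: 49.9
```

```bash
python3 st.py
```

```text
t 3.8 pos [572.9  59.2  20.8] F [0.  6.  4.4] gap 49.9 q6 0.08
z axis [ 0.999 -0.04   0.008] y axis [0.04  0.999 0.003]
```

Request:
{"name": "jog_arm", "arguments": {"turn": [[0,0,0],[0,0,0],[0,0,0],[0,0,0],[0,0,0],[0,0,0],[0,0,0],[0,0,0]], "dp": [[0,-0.5,0],[0,-0.5,0],[0,-0.5,0],[0,-0.5,0],[0,-0.5,0],[0,-0.5,0],[0,-0.5,0],[0,-0.5,0]], "gripper": [0.47,0.47,0.47,0.47,0.47,0.47,0.47,0.47]}}

```text
clock: 4.8
eef_pos: [571.2, 16.5, 20.8]
eef_rot: [0.407, 1.562, 0.368]
wrist_force: [-0.7, 5.8, 3.0]
finger_gap: 49.8
```

```bash
python3 st.py
cat > look.py <<'E'
import sys
from cell import camera,calibration
from h import *
t=sys.argv[1]
for n,(a,b,c0,d0),f in(("scene",(150,290,140,360),3.6),("side",(120,280,200,400),3.6)):
    c=calibration(n);p,z=camera(n); pickle.dump((p,z,c),open(f"{n}_{t}.pkl","wb"))
    cv2.imwrite(f"pics/{n}_{t}.png",cv2.resize(p[a:b,c0:d0,::-1],None,fx=f,fy=f,interpolation=cv2.INTER_CUBIC))
E
python3 look.py 2
```

```text
t 4.8 pos [571.2  16.5  20.8] F [-0.7  5.8  3. ] gap 49.8 q6 0.0
z axis [ 0.999 -0.04   0.008] y axis [0.04  0.999 0.003]
```

View pics/scene_2.png

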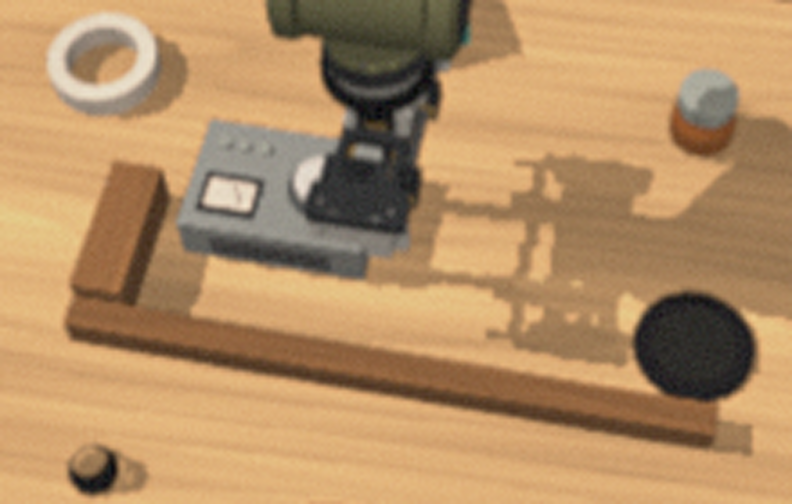

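View pics/side_2.png

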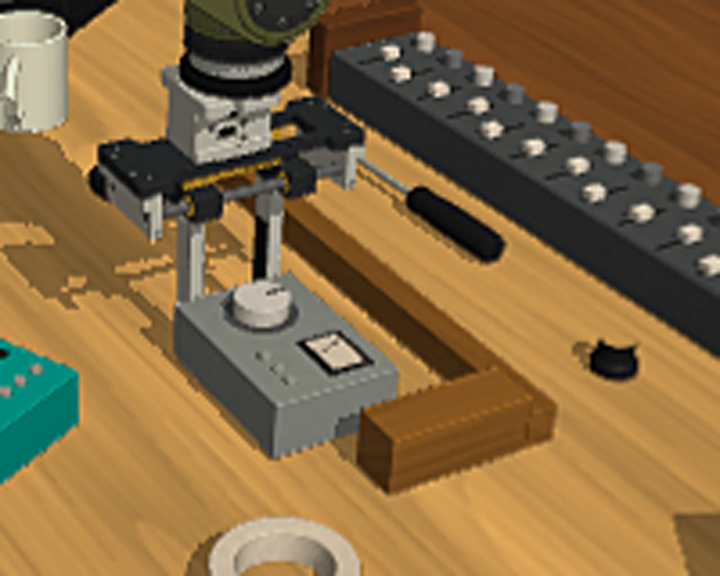

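Request:
{"name": "jog_arm", "arguments": {"turn": [[0,0,0],[0,0,0],[0,0,0],[0,0,0],[0,0,0],[0,0,0],[0,0,0]], "dp": [[0,-0.45,0],[0,-0.45,0],[0,-0.45,0],[0,-0.3,0],[0,-0.2,0],[0,0,0],[0,0,0]], "gripper": [0.47,0.47,0.47,0.47,0.47,0.47,0.47]}}

```text
clock: 5.78
eef_pos: [570.2, -3.6, 20.6]
eef_rot: [0.375, 1.563, 0.335]
wrist_force: [0.1, 5.1, 2.4]
finger_gap: 49.8
```

```bash
python3 st.py; python3 look.py 3
```

```text
t 5.775 pos [570.2  -3.6  20.6] F [0.1 5.1 2.4] gap 49.8 q6 -0.03
z axis [ 0.999 -0.04   0.007] y axis [0.04  0.999 0.003]
```

View pics/scene_3.png

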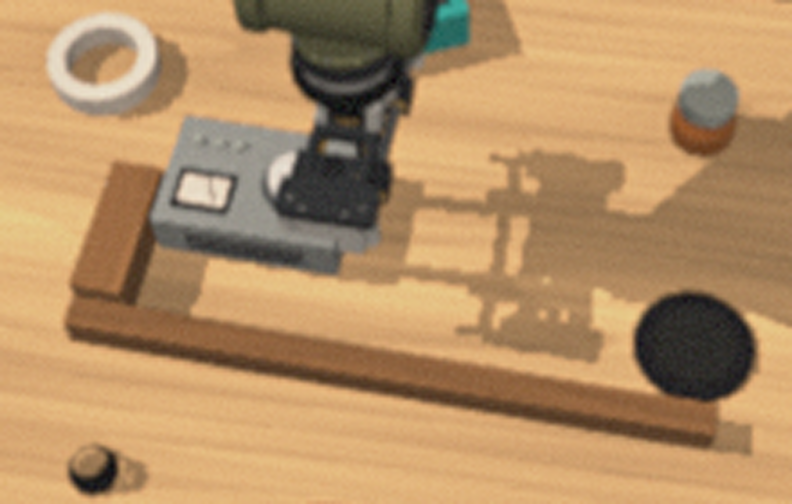

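Request:
{"name": "jog_arm", "arguments": {"turn": [[0,0,0],[0,0,0],[0,0,0],[0,0,0],[0,0,0],[0,0,0],[0,0,0]], "dp": [[0,1.5,0],[0,1.5,0],[-5,0,0],[-5,0,0],[0,0,0],[0,-5.5,-3.9],[0,-5.5,-3.9]], "gripper": [0.47,0.47,0.47,0.47,0.36,0.36,0.36]}}

```text
clock: 6.75
eef_pos: [490.8, -69.5, 119.2]
eef_rot: [0.542, 1.568, 0.51]
wrist_force: [0.2, -1.4, -0.3]
finger_gap: 59.7
```

Request:
{"name": "jog_arm", "arguments": {"turn": [[10.5,0,0],[10.5,0,0],[10.5,0,0],[10.5,0,0],[10.5,0,0],[10.5,0,0],[10.5,0,0],[10.5,0,0]], "dp": [[0,0,0],[0,0,0],[0,0,0],[0,0,0],[0,0,0],[0,0,0],[0,0,0],[0,0,0]], "gripper": [0.36,0.36,0.36,0.36,0.36,0.36,0.36,0.36]}}

```text
clock: 7.75
eef_pos: [485.1, -67.3, 110.2]
eef_rot: [-1.827, 1.559, 2.923]
wrist_force: [-0.1, 0.1, -1.3]
finger_gap: 60.1
```

```bash
python3 st.py
```

```text
t 7.75 pos [485.1 -67.3 110.2] F [-0.1  0.1 -1.3] gap 60.1 q6 1.32
z axis [ 0.037 -0.999 -0.003] y axis [ 0.999  0.037 -0.012]
```

Request:
{"name": "jog_arm", "arguments": {"turn": [[4.5,0,0],[0,0,0]], "dp": [[0,0,0],[0,0,1.0]], "gripper": [0.36,0.36]}}

```text
clock: 8.0
eef_pos: [483.9, -76.1, 108.0]
eef_rot: [-1.724, 1.555, 2.945]
wrist_force: [-0.2, 0.9, 0.1]
finger_gap: 60.4
```

```bash
python3 st.py; cat > meas.py <<'E'
import sys
from cell import camera,calibration
from h import *
t=sys.argv[1]
c=calibration("wrist");p,z=camera("wrist"); pickle.dump((p,z,c),open(f"wrist_{t}.pkl","wb"))
cv2.imwrite(f"pics/wrist_{t}.png",p[:,:,::-1])
vv,uu=np.mgrid[0:384,0:512]; px=np.c_[uu.ravel(),vv.ravel()]
o,r=ray(c,px); W=(o+r*z.reshape(-1,1)).reshape(384,512,3); X,Y,H=np.moveaxis(W,2,0)
hsv=cv2.cvtColor(p,cv2.COLOR_RGB2HSV)
for nm,h in(("rail",30),("block",45),("unit",48)):
    m=(abs(H-h)<4)&((hsv[:,:,1]<60) if nm=="unit" else (hsv[:,:,1]>90))&(X>480)
    k,l,s,ce=cv2.connectedComponentsWithStats(m.astype(np.uint8))
    for j in range(1,k):
        if s[j,4]<400: continue
        w=onz(c,px.reshape(384,512,2)[l==j],h)[:,:2].astype(np.float32)
        R=cv2.minAreaRect(w); print(nm,s[j],np.round(R[0],1),np.round(R[1],1),round(R[2],2),np.round(cv2.boxPoints(R),1).tolist())
E
python3 meas.py 4
```

```text
t 8.0 pos [483.9 -76.1 108. ] F [-0.2  0.9  0.1] gap 60.4 q6 1.38
z axis [-0.043 -0.999 -0.002] y axis [ 0.999 -0.043 -0.015]
block [ 346    0   58  114 5579] [ 604.1 -176.2] [41.2 85.9] 87.79 [[560.4000244140625, -195.10000610351562], [646.2999877929688, -198.39999389648438], [647.9000244140625, -157.3000030517578], [562.0, -154.0]]
unit [  175    53   172   117 17136] [564.2 -82.5] [138.9  93.7] 87.69 [[514.5999755859375, -150.0], [608.2000122070312, -153.8000030517578], [613.7999877929688, -15.0], [520.2000122070312, -11.199999809265137]]
```

View pics/wrist_4.png

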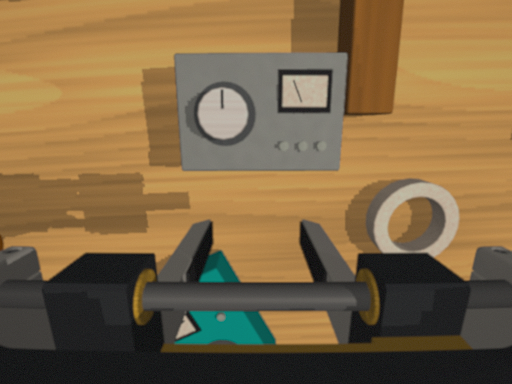

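Request:
{"name": "jog_arm", "arguments": {"turn": [[-0.2,0,0.9],[0,0,0],[0,0,0],[0,0,0],[0,0,0]], "dp": [[0,0,0.2],[4.0,0.5,0],[4.0,0,0],[0.8,0,0],[0,0,0]], "gripper": [0.36,0.36,0.36,0.36,0.36]}}

```text
clock: 8.68
eef_pos: [489.6, -80.3, 18.7]
eef_rot: [1.864, 1.565, 0.26]
wrist_force: [0.8, -0.5, 1.1]
finger_gap: 60.2
```

```bash
python3 st.py
```

```text
t 8.675 pos [489.6 -80.3  18.7] F [ 0.8 -0.5  1.1] gap 60.2 q6 1.36
z axis [-0.034 -0.999 -0.002] y axis [ 0.999 -0.034  0.005]
```

Request:
{"name": "jog_arm", "arguments": {"turn": [[0.3,0,0],[0,0,0],[0,0,0],[0,0,0],[0,0,0],[0,0,0],[0,0,0],[0,0,0]], "dp": [[0,0.5,0],[0,0.5,0],[0,0.4,0],[0,0.4,0],[0,0.4,0],[0,0.5,0],[0,0.5,0],[0,0.5,0]], "gripper": [0.36,0.36,0.36,0.36,0.36,0.36,0.36,0.36]}}

```text
clock: 9.68
eef_pos: [529.6, -82.0, 22.1]
eef_rot: [1.692, 1.563, 0.083]
wrist_force: [-2.9, -0.0, 0.9]
finger_gap: 60.1
```

```bash
python3 st.py
```

```text
t 9.675 pos [529.6 -82.   22.1] F [-2.9 -0.   0.9] gap 60.1 q6 1.38
z axis [-0.039 -0.999 -0.001] y axis [ 0.999 -0.039  0.007]
```

Request:
{"name": "jog_arm", "arguments": {"turn": [[0,0,0],[0,0,0],[0,0,0],[0,0,0],[0,0,0],[0,0,0]], "dp": [[0,0.5,0],[0,0.5,0],[0,0.5,0],[0,0.5,0],[0,0.5,0],[0,0.4,0]], "gripper": [0.36,0.36,0.36,0.36,0.36,0.36]}}

```text
clock: 10.42
eef_pos: [560.8, -83.2, 22.1]
eef_rot: [1.695, 1.564, 0.086]
wrist_force: [-2.4, 0.3, -0.2]
finger_gap: 60.2
```

```bash
python3 st.py; python3 look.py 5;python3 meas.py 5
```

```text
t 10.425 pos [560.8 -83.2  22.1] F [-2.4  0.3 -0.2] gap 60.2 q6 1.39
z axis [-0.039 -0.999 -0.001] y axis [ 0.999 -0.039  0.007]
rail [    0     6   452    54 20117] [684.8 -66.9] [265.8  27.4] 87.8 [[666.0, -199.1999969482422], [693.4000244140625, -200.1999969482422], [703.5999755859375, 65.4000015258789], [676.2000122070312, 66.4000015258789]]
block [  372    45    93   193 13369] [ 616.1 -176.3] [ 41.8 108.8] 87.78 [[560.9000244140625, -195.10000610351562], [669.7000122070312, -199.3000030517578], [671.2999877929688, -157.5], [562.5999755859375, -153.3000030517578]]
unit [  124    59   263   197 37646] [610.3 -84.1] [138.6 110.8] 87.81 [[552.2999877929688, -151.1999969482422], [663.0, -155.39999389648438], [668.2999877929688, -16.899999618530273], [557.5999755859375, -12.699999809265137]]
```

View pics/scene_5.png

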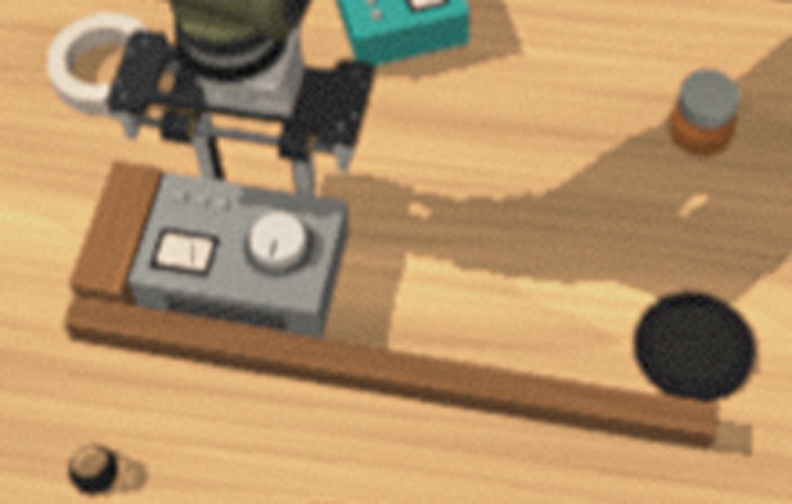

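View pics/wrist_5.png

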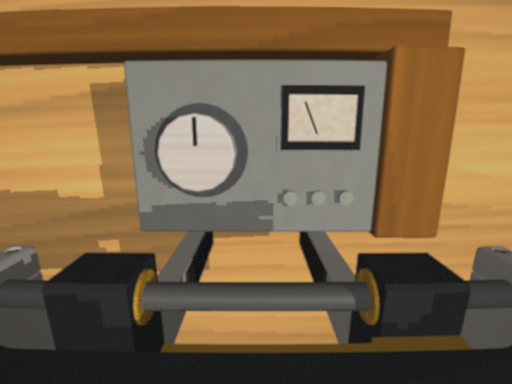

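Request:
{"name": "jog_arm", "arguments": {"turn": [[0,0,0],[0,0,0],[0,0,0],[0,0,0]], "dp": [[0,0.2,0],[0,0.2,0],[0,0.2,0],[0,0.15,0]], "gripper": [0.36,0.36,0.36,0.36]}}

```text
clock: 11.08
eef_pos: [568.2, -83.5, 22.2]
eef_rot: [1.71, 1.564, 0.101]
wrist_force: [-3.7, 0.1, 1.7]
finger_gap: 59.8
```

Request:
{"name": "jog_arm", "arguments": {"turn": [[0,0,0],[0,0,0],[0,0,0]], "dp": [[0,0.15,0],[0,0.15,0],[0,0.15,0]], "gripper": [0.36,0.36,0.36]}}

```text
clock: 11.45
eef_pos: [569.9, -83.5, 22.2]
eef_rot: [-2.388, 1.569, 2.286]
wrist_force: [-19.8, 0.4, 13.3]
finger_gap: 60.0
```

Request:
{"name": "jog_arm", "arguments": {"turn": [[0,0,0],[0,0,0],[0,0,0],[0,0,0],[0,0,0],[0,0,0],[0,0,0]], "dp": [[0,-0.5,0],[0,-2.0,0],[-5,0,0],[-5,0,0],[0,0,0],[0,3.7,-5.4],[0,3.7,-5.4]], "gripper": [0.36,0.36,0.36,0.36,0.57,0.57,0.57]}}

```text
clock: 12.32
eef_pos: [621.4, 17.0, 125.4]
eef_rot: [1.718, 1.565, 0.102]
wrist_force: [-0.3, -0.1, -0.5]
finger_gap: 40.9
```

Request:
{"name": "jog_arm", "arguments": {"turn": [[-10.5,0,0],[-10.5,0,0],[-10.5,0,0],[-10.5,0,0],[-10.5,0,0],[-10.5,0,0],[-10.5,0,0],[-10.5,0,0]], "dp": [[0,0,0],[0,0,0],[0,0,0],[0,0,0],[0,0,0],[0,0,0],[0,0,0],[0,0,0]], "gripper": [0.57,0.57,0.57,0.57,0.57,0.57,0.57,0.57]}}

```text
clock: 13.32
eef_pos: [621.9, 21.7, 114.2]
eef_rot: [1.697, 1.569, 1.583]
wrist_force: [0.5, 0.0, 0.4]
finger_gap: 40.5
```

```bash
python3 st.py; python3 look.py 6;python3 meas.py 6
```

```text
t 13.325 pos [621.9  21.7 114.2] F [0.5 0.  0.4] gap 40.5 q6 0.09
z axis [ 0.994 -0.113 -0.   ] y axis [0.113 0.994 0.002]
rail [ 306    0   32  261 6480] [691.8  71.7] [244.4  25.1] 87.64 [[674.2000122070312, -49.900001525878906], [699.2999877929688, -50.900001525878906], [709.2999877929688, 193.3000030517578], [684.2999877929688, 194.3000030517578]]
unit [502 167  10  83 424] [861.2 -10.8] [ 9.4 84.9] 6.56 [[851.7000122070312, 30.899999618530273], [861.4000244140625, -53.5], [870.7000122070312, -52.400001525878906], [861.0, 31.899999618530273]]
unit [ 222  239   72   43 2030] [616.5 -33.4] [45.5 70.9] 83.34 [[578.5999755859375, -51.79999923706055], [649.0999755859375, -60.099998474121094], [654.2999877929688, -14.899999618530273], [583.9000244140625, -6.699999809265137]]
unit [ 229  311   84   33 2547] [ 621.6 -112.6] [40.5 89. ] 83.21 [[575.0999755859375, -127.4000015258789], [663.4000244140625, -138.0], [668.2000122070312, -97.69999694824219], [579.7999877929688, -87.19999694824219]]
```

View pics/scene_6.png

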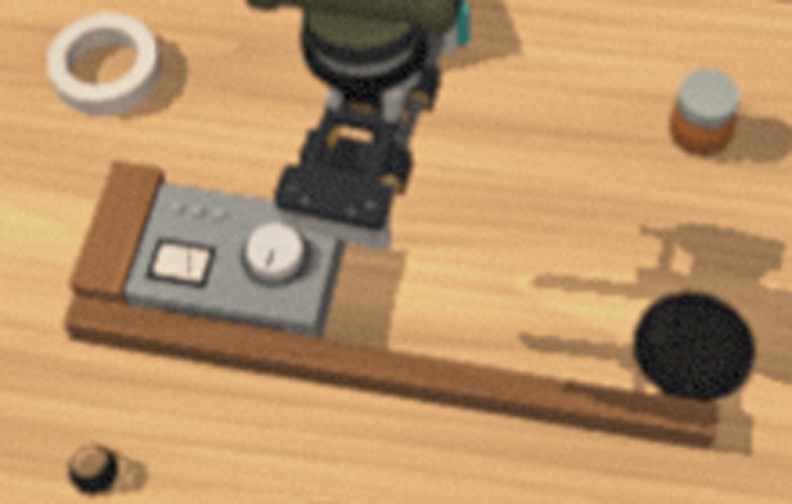

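View pics/wrist_6.png

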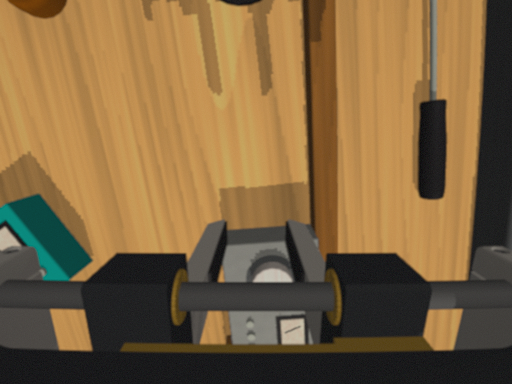

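Request:
{"name": "jog_arm", "arguments": {"turn": [[-4.2,0,0],[0,0,0],[0,0,0],[0,0,0],[0,0,0]], "dp": [[0,0.3,0],[4.0,0,0],[4.0,0,0],[1.3,0,0],[0,0,0]], "gripper": [0.57,0.57,0.57,0.57,0.57]}}

```text
clock: 14.1
eef_pos: [623.1, 25.1, 18.9]
eef_rot: [0.773, 1.568, 0.703]
wrist_force: [-0.1, 0.2, -0.0]
finger_gap: 40.6
```

```bash
python3 st.py
```

```text
t 14.1 pos [623.1  25.1  18.9] F [-0.1  0.2 -0. ] gap 40.6 q6 0.05
z axis [ 0.998 -0.07   0.002] y axis [0.07  0.998 0.002]
```

Request:
{"name": "jog_arm", "arguments": {"turn": [[-1.6,0,0],[0,0,0],[0,0,0],[0,0,0],[0,0,0],[0,0,0],[0,0,0]], "dp": [[0,-0.5,0],[0,-0.5,0],[0,-0.5,0],[0,-0.5,0],[0,-0.4,0],[0,-0.3,0],[0,-0.3,0]], "gripper": [0.57,0.57,0.57,0.57,0.57,0.57,0.57]}}

```text
clock: 14.98
eef_pos: [623.7, -7.1, 23.1]
eef_rot: [0.279, 1.562, 0.236]
wrist_force: [0.6, 2.7, 0.3]
finger_gap: 40.3
```

```bash
python3 st.py
```

```text
t 14.975 pos [623.7  -7.1  23.1] F [0.6 2.7 0.3] gap 40.3 q6 -0.03
z axis [ 0.999 -0.042  0.008] y axis [0.042 0.999 0.002]
```

In contact. I'll continue with small steps.

Request:
{"name": "jog_arm", "arguments": {"turn": [[0,0,0],[0,0,0],[0,0,0]], "dp": [[0,-0.15,0],[0,-0.15,0],[0,-0.15,0]], "gripper": [0.57,0.57,0.57]}}

```text
clock: 15.35
eef_pos: [623.4, -9.2, 23.1]
eef_rot: [0.659, 1.561, 0.618]
wrist_force: [-1.3, 14.3, 2.0]
finger_gap: 40.6
```

Request:
{"name": "jog_arm", "arguments": {"turn": [[0,0,0],[0,0,0]], "dp": [[0,-0.15,0],[0,-0.15,0]], "gripper": [0.57,0.57]}}

```text
clock: 15.6
eef_pos: [623.3, -9.1, 23.2]
eef_rot: [0.898, 1.558, 0.858]
wrist_force: [0.2, 10.5, 0.6]
finger_gap: 40.1
```

Request:
{"name": "jog_arm", "arguments": {"turn": [[0,0,0],[0,0,0]], "dp": [[0,-0.2,0],[0,-0.25,0]], "gripper": [0.57,0.57]}}

```text
clock: 15.85
eef_pos: [623.3, -9.1, 23.2]
eef_rot: [1.107, 1.553, 1.068]
wrist_force: [1.4, 20.3, 2.1]
finger_gap: 40.5
```

```bash
python3 st.py; python3 look.py 7
```

```text
t 15.85 pos [623.3  -9.1  23.2] F [ 1.4 20.3  2.1] gap 40.5 q6 -0.05
z axis [ 0.999 -0.039  0.008] y axis [0.039 0.999 0.016]
```

View pics/scene_7.png

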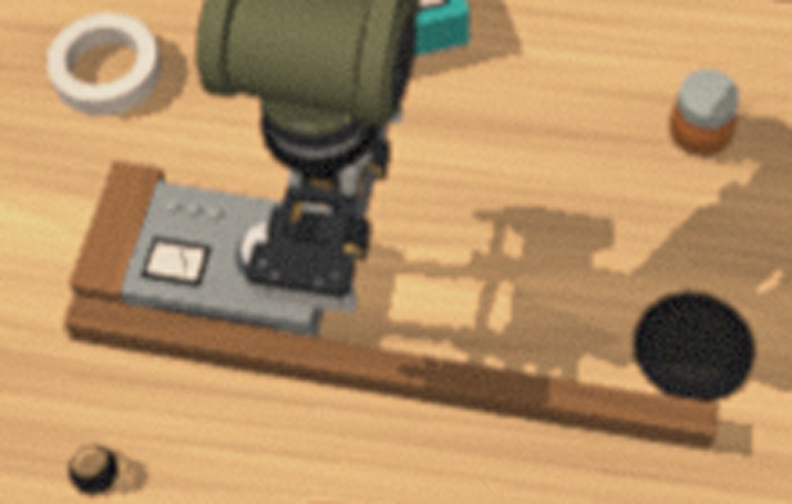

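View pics/side_7.png

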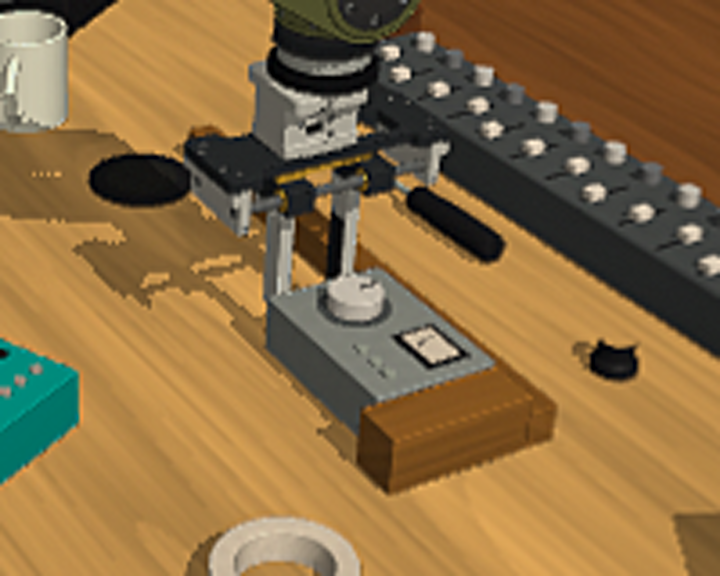

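Request:
{"name": "jog_arm", "arguments": {"turn": [[0,0,0],[0,0,0],[0,0,0],[0,0,0],[0,0,0],[0,0,0],[0,0,0]], "dp": [[0,0.5,0],[0,2.0,0],[-5,0,0],[-5,0,0],[-4,-4,-3],[0,-4,-4.5],[0,-2,-3]], "gripper": [0.57,0.57,0.57,0.57,0.36,0.36,0.36]}}

```text
clock: 16.82
eef_pos: [513.5, -77.1, 163.9]
eef_rot: [1.067, 1.556, 1.033]
wrist_force: [0.0, -0.2, -0.1]
finger_gap: 59.6
```

Request:
{"name": "jog_arm", "arguments": {"turn": [[10.5,0,0],[10.5,0,0],[10.5,0,0],[10.5,0,0],[10.5,0,0],[10.5,0,0],[10.5,0,0],[10.5,0,0]], "dp": [[0,0,0],[0,0,0],[0,0,0],[0,0,0],[0,0,0],[0,0,0],[0,0,0],[0,0,0]], "gripper": [0.36,0.36,0.36,0.36,0.36,0.36,0.36,0.36]}}

```text
clock: 17.82
eef_pos: [512.7, -73.3, 165.5]
eef_rot: [2.352, 1.558, 0.816]
wrist_force: [0.1, -0.1, -1.1]
finger_gap: 59.9
```

```bash
python3 st.py; python3 look.py 8;python3 meas.py 8
```

```text
t 17.825 pos [512.7 -73.3 165.5] F [ 0.1 -0.1 -1.1] gap 59.9 q6 1.31
z axis [ 0.035 -0.999 -0.009] y axis [0.999 0.035 0.009]
rail [   0    0  386   47 8687] [689.1   6.1] [412.6  25.7] 87.72 [[668.0, -199.5], [693.7000122070312, -200.5], [710.0999755859375, 211.6999969482422], [684.4000244140625, 212.8000030517578]]
block [ 334   43   54  112 3971] [ 615.6 -177.6] [ 41.1 109.2] 86.84 [[560.0, -195.10000610351562], [669.0, -201.10000610351562], [671.2999877929688, -160.10000610351562], [562.2999877929688, -154.10000610351562]]
unit [  208    31   142   108 11688] [625.9 -88.1] [138.7  95. ] 87.77 [[575.7000122070312, -155.60000610351562], [670.7000122070312, -159.3000030517578], [676.0999755859375, -20.700000762939453], [581.0999755859375, -17.0]]
```

View pics/wrist_8.png

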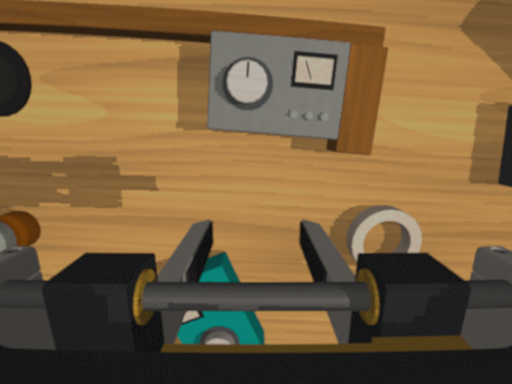

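View pics/scene_8.png

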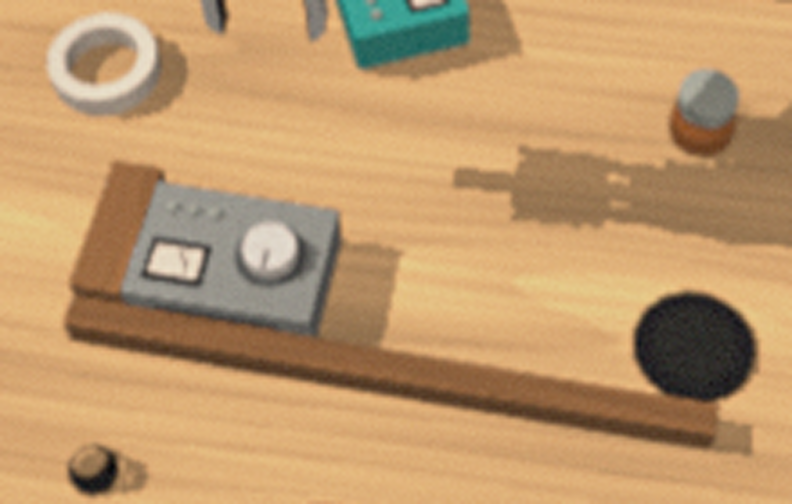

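Measured from above, the unit is parallel to the rail (87.77° against 87.72°) and shows no gap on either side. I'll finish with a light nudge from the front, in case the side push opened a small gap at the rail.

Request:
{"name": "jog_arm", "arguments": {"turn": [[4.3,0,-0.5],[0,0,0],[0,0,0],[0,0,0],[0,0,0],[0,0,0]], "dp": [[0,0,0],[0,2.7,1.0],[4.8,0,0],[4.8,0,0],[4.5,0,0],[0,0,0]], "gripper": [0.36,0.36,0.36,0.36,0.36,0.36]}}

```text
clock: 18.73
eef_pos: [541.5, -81.7, 22.0]
eef_rot: [2.817, 1.562, 1.246]
wrist_force: [0.2, 0.3, 0.6]
finger_gap: 60.4
```

```bash
python3 st.py
```

```text
t 18.725 pos [541.5 -81.7  22. ] F [0.2 0.3 0.6] gap 60.4 q6 1.34
z axis [-0.001 -1.    -0.008] y axis [ 1.    -0.001  0.003]
```

Request:
{"name": "jog_arm", "arguments": {"turn": [[2.2,0,0],[0,0,0],[0,0,0],[0,0,0],[0,0,0],[0,0,0]], "dp": [[0,0,0.2],[0,0.6,0],[0,0.6,0],[0,0.5,0],[0,0.4,0],[0,0.2,0]], "gripper": [0.36,0.36,0.36,0.36,0.36,0.36]}}

```text
clock: 19.48
eef_pos: [569.4, -85.2, 28.6]
eef_rot: [2.107, 1.558, 0.499]
wrist_force: [0.6, -0.8, 0.4]
finger_gap: 60.4
```

```bash
python3 st.py
```

```text
t 19.475 pos [569.4 -85.2  28.6] F [ 0.6 -0.8  0.4] gap 60.4 q6 1.39
z axis [-0.037 -0.999 -0.007] y axis [ 0.999 -0.037  0.011]
```

Request:
{"name": "jog_arm", "arguments": {"turn": [[0,0,0],[0,0,0],[0,0,0]], "dp": [[0.2,0.1,0],[0,0.15,0],[0,0.15,0]], "gripper": [0.36,0.36,0.36]}}

```text
clock: 19.85
eef_pos: [569.8, -85.1, 26.0]
eef_rot: [2.99, 1.563, 1.382]
wrist_force: [-13.4, -0.0, 12.3]
finger_gap: 59.9
```

Request:
{"name": "jog_arm", "arguments": {"turn": [[0,0,0],[0,0,0],[0,0,0],[0,0,0],[0,0,0],[0,0,0],[0,0,0]], "dp": [[0,-0.5,0],[0,-2.5,0],[-5,0,0],[-5,0,0],[-5,0,0],[0,-1,0],[0,0,0]], "gripper": [0.36,0.36,0.36,0.36,0.36,0.36,0.36]}}

```text
clock: 20.72
eef_pos: [526.6, -84.4, 178.1]
eef_rot: [-3.033, 1.563, 1.642]
wrist_force: [-0.3, 0.4, -0.4]
finger_gap: 60.2
```

```bash
python3 st.py; python3 look.py 9;python3 meas.py 9; python3 - <<'E'
from h import *
a=cv2.imread("pics/scene0.png"); p=pickle.load(open("scene_9.pkl","rb"))[0][:,:,::-1]
cv2.imwrite("pics/scene_full9.png",p)
E
```

```text
t 20.725 pos [526.6 -84.4 178.1] F [-0.3  0.4 -0.4] gap 60.2 q6 1.37
z axis [-0.038 -0.999 -0.008] y axis [ 0.999 -0.038 -0.001]
rail [   0   33  359   29 7680] [688.9   2.3] [404.8  24.6] 87.74 [[668.7000122070312, -199.5], [693.2000122070312, -200.5], [709.2000122070312, 204.0], [684.5999755859375, 205.0]]
block [ 318   54   44  104 3685] [ 615.5 -177.5] [ 40.6 108.8] 87.09 [[560.0999755859375, -194.89999389648438], [668.7999877929688, -200.5], [670.9000244140625, -160.0], [562.2000122070312, -154.39999389648438]]
unit [  191    53   134    92 10526] [626.1 -88. ] [139.2  93.8] 87.83 [[576.7000122070312, -155.8000030517578], [670.4000244140625, -159.3000030517578], [675.5999755859375, -20.200000762939453], [581.9000244140625, -16.600000381469727]]
```

View pics/scene_full9.png

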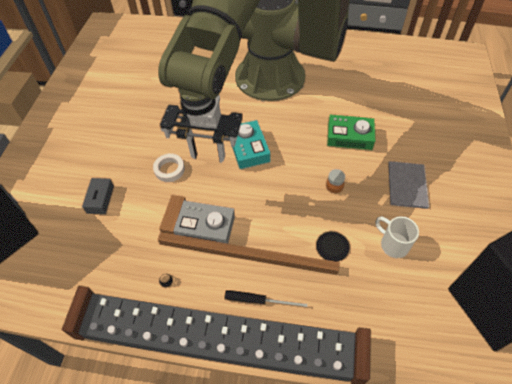

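View pics/wrist_9.png

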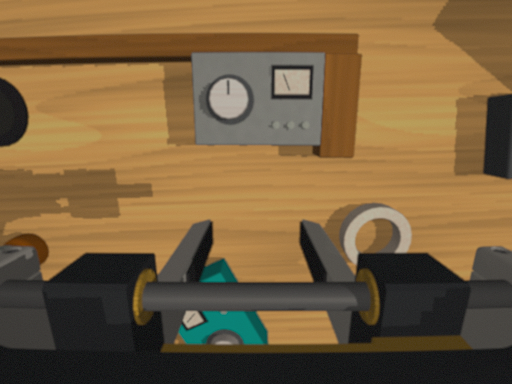

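View pics/side_9.png

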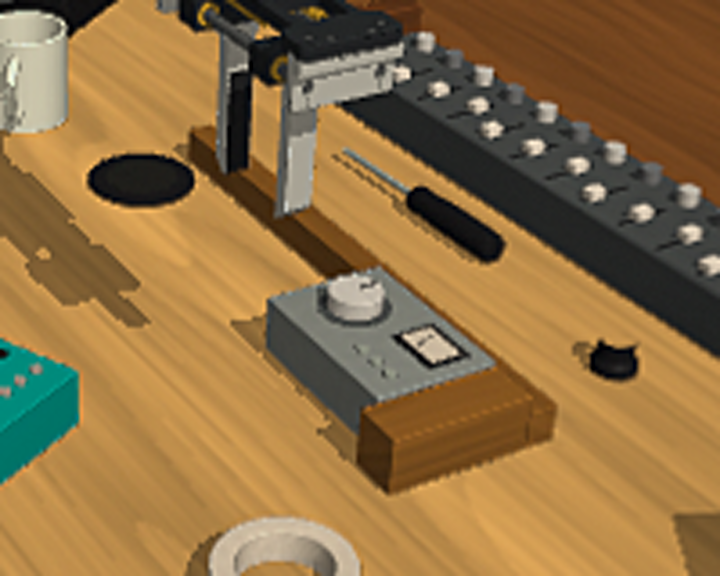

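The unit (scene 205,222) is flush in the corner. The tape, jar, mug, notebook, screwdriver and the rest stand where they were, and the hand is clear at z 178. I'm handing in.

```bash
python3 -c "
from cell import order
print(order.sign_off())"
```

```text
the job is handed in; nothing more can be done
None
```

The grey unit is in the corner, its rear against the rail and its side against the end block, and the job was handed in at about 21 s of the 51 s allowed.

**What I did:** I pushed the unit about 120 mm sideways with both fingertips, then about 60 mm forward to the rail. A sideways push against the block and a light forward nudge against the rail followed. All pushes were on the upright sides. The measured push was about 3–6 N while sliding and peaked at about 20 N against the stops.

**Last checks:**
- **Squareness:** from above, the unit's yaw agreed with the rail's to about 0.1° (87.83° against 87.74°). The block's fit read 87.09° at the end and 87.78° on an earlier view, which I put down to measurement noise.
- **Gaps:** I saw none at the rail or the block, within the roughly 2 mm the camera calibration allows. In the closing pushes the fingers met firm stops at both.
- **Surroundings:** everything else looked unmoved in the pictures, though I did not measure each item. The hand ended clear, about 178 mm above the desk.
- **Vertical force:** there was a brief upward force of 12–13 N on the tool during the pushes against the rail, probably finger friction on the unit's side. The unit did not lift or tip in any picture.

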